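# Walk a tooling block round to the fence of a surface plate

## Robot

A 6-joint arm with a two-finger parallel gripper is mounted at the origin on the work surface. World frame = base frame: x ahead of the robot, y to its left, z up, the work surface at z = 0. Lengths are in mm, angles in rad, forces in N, time in s.
With the tool pointing down it reaches from about 300 to 775 mm from the base axis. Payload 14.6 kg.
Tool frame: the origin (TCP) lies midway between the tips of the shut fingers; the grasp point (between the pads) lies manip.grasp_offset behind it (manip.grasp_offset is the distance from the TCP to the grasp point, in mm); z points along the fingers, y is the direction in which the jaws open and shut (so a half turn about z gives the same grasp; the last joint's range is limited). The gripper opens to 94 mm and grips with 3 to 60 N. Pads are 16 mm wide; open, the fingers measure 119 mm over their backs; the gripper's body (75 mm by 177 mm) begins 78 mm behind the grasp point.
Start: joints at [-1.335, 0.3, 1.521, -0, 1.321, -0.067], TCP at [164, -524.97, 205.446] pointing down, gripper open.
Joint ranges: [-3.03, 3.03], [-0.79, 2.21], [0.23, 2.52], [-1.04, 4.18], [0, 3.07], [-2.55, 2.55]. Speed limits (rad/s): [2.22, 2.22, 2.57, 3.14, 3.14, 3.14].

## Interface

Orientations are given as [roll, pitch, yaw] about the fixed x, y, z axes, in that order (R = Rz(yaw) Ry(pitch) Rx(roll)).
In Python, from cell import monitor, vision, order, manip gives the robot as it stands.
- The arm moves only by the shell command python3 -m jog 'ROWS' [FORCE]. ROWS is JSON, a list of rows, each a list of 7 numbers: the shift along the tool's x, y, z in cm, then the turn, a rotation vector about the tool's x, y, z in rad, then the opening in per cent of the stroke, from 0 (shut) to 100 (fully open). In form: [[tx, ty, tz, rx, ry, rz, jaw], ...]. A call has 1 to 8 rows; each row shifts and turns the commanded pose from where the row before left it, along the tool's axes as they then stand; what a row does not reach is not made up. A row lasts 1/10 s, in which the tool goes at most 50 mm and 8.59 degrees, less where a joint would pass 70% of its speed; a pose out of reach is approached as far as the arm can. A call is refused whole if a number of a shift passes 5 or a number of a turn 0.15, either way. A call with a gripper value outside its range is refused whole. The fingers move at their own pace and stop on an object; FORCE is the grip in N (left out, the last holds). Time passes only in rows, so rows that do not move let the fingers close. It gives the time, the measured TCP pose, the force and the opening at its end, in the units of the state.
- monitor.read_state(): the state, without advancing time (a new reading comes with each control period).
- vision.camera(name): name is "side" or "top" or "wrist"; returns a dict with "color" (420x560x3 uint8, blue, green, red), "fx", "fy", "cx", "cy" (pixels), "cam_to_world" (4x4, takes a point from camera to world coordinates); the wrist camera has in their place "tool_from_camera" (4x4, takes a point from camera to tool coordinates, whose origin is the TCP and whose axes are the flange's). Camera axes: x right, y down, z forward; pixel columns grow to the right and rows downward; lengths in mm; the calibration is good to about 2 mm. The wrist camera is an equidistant fisheye: a pixel r from the principal point sees the ray r / f radians off the axis. A picture is of the moment at which its call begins: read the wrist's pose just before it. There is no depth.
- order.sign_off(): hands the job in, once; it reports no verdict.
The state is a dict: "clock": time; "joints": joint angles; "qd": joint speeds; "effort": joint torques, N m; "eef_pos": TCP position; "eef_rot": TCP orientation; "wrist_force": force on the tool from outside, world axes, zero at the start; "moment": the same for the moment, N m; "finger_gap": finger opening in mm.
Only numpy, scipy, OpenCV 4.12 (cv2) and the standard library are available. Lean on these libraries where they do the work, as an engineer would, in place of code of your own. Each camera call takes 0.05 s, during which the arm holds its last target.

## Task

Using fingertip pushes only, never gripping or lifting it, bring the heavy aluminium tooling block on the dark surface plate to rest with either of its long sides flush against the steel fence and backed by it over its whole length. First walk it round on the spot by pushing opposite corners in turn, so that when a long side faces the fence squarely the block still stands clear of the fence and its middle is within about 4 cm of where it was; only then push it straight up to the fence, so that it never touches the fence askew. Leave it there, and do not disturb the small jar, the steel weight and the little box on the plate.

Things in the scene. Friction and masses are not known exactly. Their poses are not given: they have to be found in the camera images.
- plate: Fixed dark stone surface plate, 300 (x) x 460 (y) x 20 mm, lying level on the bench. Origin: centre of its underside, at bench height; its top is 20 mm above. +x points to the edge that carries the fence, +y along the fence.
- fence: Fixed straight steel bar on the plate along its far edge, 220 mm long, 16 mm thick, standing 30 mm above the plate's top. Origin: the middle of the face that looks at the block, at the level of the plate's top. x points from the block's side into the bar (the block is on the -x side), y runs along the face, +-110 mm.
- block: Loose bored aluminium block, 130 (its x) x 90 (its y) x 40 mm high, 0.75 to 1.05 kg, some 4 to 12 N to push, too wide to grip. Origin: centre of its underside, on the plate. x runs along the long sides, which are alike; z is up. It starts with its origin about 145 mm from the fence, its long sides 60 to 90 degrees off the fence, so the shorter way round may be either.
- bottle: Bystander: small white capped jar, 38 mm across, 62 mm high, loose on the plate beside one of its short edges. Origin: centre of its underside.
- weight: Bystander: turned steel weight with a knob, 34 mm across, 47 mm high, loose on the plate beside one of its short edges. Origin: centre of its underside.
- chipbox: Bystander: small flat box with a grey lid, 51 x 41 x 24 mm high, loose on the plate beside one of its short edges. Origin: centre of its underside.
Mind the look-alikes: they are no part of the job. Of the things like the block, leave any that is red; of the rest the smaller one is meant.

How it is judged (in metres and radians):
On the way, in this order (a step that is already met when the one before it is completed fails the run):
1. a long side faces the fence (within 0.2 rad) while the block is clear of the fence and its middle is within 45 mm of where it started (angle between the x axis of block and the y axis of fence, either way round below 0.2 rad and distance of block from where it was at the start of the episode below 0.045 m and x of block in the frame of fence below -0.055 m and contact force between block and fence below 0.1 N), for 0.2 s.
2. the block is pushed up flush with the fence (angle between the x axis of block and the y axis of fence, either way round below 0.045 rad and x of block in the frame of fence between -0.0485 and -0.042 m and y of block in the frame of fence between -0.047 and 0.047 m), for 0.2 s.
At the end, for the whole second after the job is handed in: The block lies flat and at rest on the plate, its origin 42 to 48.5 mm from the fence's face (45 is touching), its long sides parallel to the fence within 0.045 rad, its middle within 47 mm of the fence's middle along it (all of step 2 and linear speed of block below 0.01 m/s and angle between block's own z axis and vertical below 0.05 rad and height (world z) of block between 0.016 and 0.024 m).
It fails at once if the block is lifted or tipped (height (world z) of block above 0.03 m or angle between block's own z axis and vertical above 0.12 rad).
It fails at once if the block touches the fence while more than 0.26 rad askew (contact force between block and fence above 0.5 N and angle between the x axis of block and the y axis of fence, either way round above 0.26 rad).
It fails at once if a bystander is moved more than 15 mm or tipped (distance of any of bottle, weight, chipbox from where it was at the start of the episode above 0.015 m or angle between any of bottle, weight, chipbox's own z axis and vertical above 0.3 rad).
It also fails if it takes over 61 s, if anything falls off the work surface, if the arm or the gripper's body presses on something with over 40 N, if the wrist force passes 120 N, or if a joint passes its speed limit or range.

## Working session

There is one attempt and no reset: what is moved stays moved. The work goes in short steps, Python scripts to look and compute and a shell command to move; the robot and the scene stay as the last step left them, time stands still between calls to the robot, and variables do not carry over. Pictures are saved under pics/ and viewed, and the job is handed in when it is done.

```bash
mkdir -p pics; ls
cat > h.py <<'E'
import numpy as np,cv2
from cell import monitor,vision,order,manip
def pix2w(c,u,v,z):
    T=np.array(c["cam_to_world"]);d=T[:3,:3]@np.array([(u-c["cx"])/c["fx"],(v-c["cy"])/c["fy"],1]);o=T[:3,3]
    return o+d*(z-o[2])/d[2]
def w2pix(c,p):
    T=np.linalg.inv(np.array(c["cam_to_world"]));q=T[:3,:3]@np.array(p)+T[:3,3]
    return c["cx"]+c["fx"]*q[0]/q[2],c["cy"]+c["fy"]*q[1]/q[2]
def save(c,n,crop=None,k=1):
    im=c["color"]
    if crop: x0,y0,x1,y1=crop; im=im[y0:y1,x0:x1]
    cv2.imwrite("pics/"+n,cv2.resize(im,None,fx=k,fy=k,interpolation=cv2.INTER_CUBIC))
E
python3 - <<'E'
from h import *
import pickle
s=monitor.read_state();print(s,manip.grasp_offset)
for n in("side","top"):
    c=vision.camera(n);save(c,n+"0.png");pickle.dump(c,open(n+"0.pkl","wb"));print(n,c["fx"],c["cx"],c["cy"],np.round(c["cam_to_world"],3).tolist())
E
```

```text
pics
{'clock': 0.0, 'joints': array([-1.33459457e+00,  3.00473118e-01,  1.52158571e+00, -2.08934564e-05,
        1.32067796e+00, -6.65943918e-02]), 'qd': array([ 0.00029795,  0.00029165,  0.0016644 ,  0.00089123, -0.00055546,
        0.00068775]), 'effort': array([-5.28860164e-04, -5.31805301e+01, -3.52739847e+01,  7.08260620e-02,
        2.43462611e-02, -1.16759529e-04]), 'eef_pos': array([ 163.93869814, -524.72721337,  204.8832605 ]), 'eef_rot': array([-3.14044971e+00, -5.59441675e-05,  3.02801300e-01]), 'wrist_force': array([-0.36001081,  0.51605864, -0.40780608]), 'moment': array([ 0.01753318, -0.01359623, -0.03104956]), 'finger_gap': 93.94522044553224} 18.8
side 445.4965791012816 279.6251790409592 211.13385584259862 [[-0.924, -0.275, 0.267, 298.784], [-0.383, 0.648, -0.658, 630.285], [0.008, -0.71, -0.704, 732.64], [0.0, 0.0, 0.0, 1.0]]
top 515.0680308099539 273.8732132759159 204.64604273462217 [[-0.015, -0.989, 0.147, 369.634], [-1.0, 0.013, -0.015, -20.593], [0.013, -0.147, -0.989, 1317.196], [0.0, 0.0, 0.0, 1.0]]
```

View pics/side0.png

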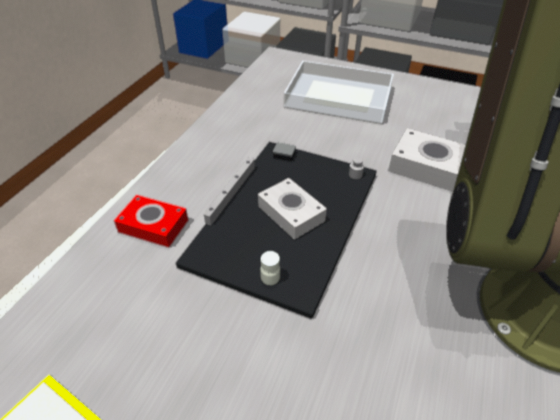

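View pics/top0.png

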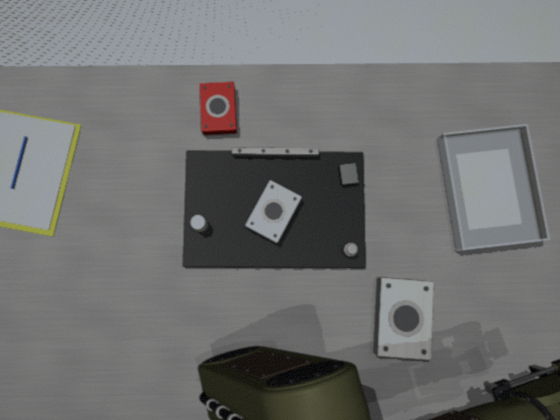

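Candidates in the top view are the red block at (218,106), the large silver block at (405,318), and the small silver block on the plate at (274,211). By the description it's the one on the plate. I'll check it in a close crop.

Run:
```python
from h import *
import pickle
c=pickle.load(open("top0.pkl","rb"));save(c,"top0c.png",(175,140,375,275),4)
```

```text
(no output)
```

View pics/top0c.png

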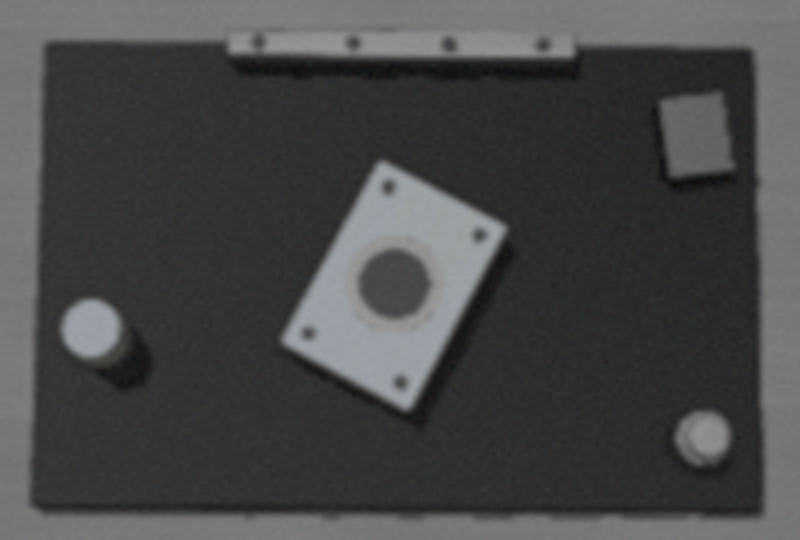

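Run:
```python
from h import *
import pickle
c=pickle.load(open("top0.pkl","rb"))
P=lambda x,y,z:np.round(pix2w(c,175+x/4-.375,140+y/4-.375,z),1)
for n,x,y,z in [("plTL",45,42,20),("plTR",752,49,20),("plBR",763,512,20),("plBL",31,505,20),("feTL",228,33,50),("feTR",577,36,50),("feBL",228,56,50),("feBR",577,60,50),
 ("b top",382,160,60),("b right",508,228,60),("b bot",408,412,60),("b left",282,342,60),("jar",93,328,82),("wt",708,437,67),("cb1",659,99,44),("cb2",722,92,44),("cb3",734,172,44),("cb4",672,180,44)]: print(n,P(x,y,z))
```

```text
plTL [707.6 184.7  20. ]
plTR [ 697.7 -272.4   20. ]
plBR [ 399.9 -267.4   20. ]
plBL [410.8 190.3  20. ]
feTL [704.3  64.7  50. ]
feTR [ 699.9 -155.9   50. ]
feBL [689.4  64.8  50. ]
feBR [ 684.3 -155.5   50. ]
b top [619.4 -31.3  60. ]
b right [ 575.7 -108.7   60. ]
b bot [462.6 -45.1  60. ]
b left [506.6  31.5  60. ]
jar [514.2 144.2  82. ]
wt [ 444.5 -226.8   67. ]
cb1 [ 659.9 -207.4   44. ]
cb2 [ 663.9 -247.6   44. ]
cb3 [ 612.3 -253.2   44. ]
cb4 [ 607.6 -213.9   44. ]
```

```bash
cat >> h.py <<'E'
FO=np.array([686.8,-45.4]);FY=-0.023
def w2f(p):
    d=np.array(p)[...,:2]-FO;c,s=np.cos(FY),np.sin(FY)
    return np.stack([c*d[...,0]+s*d[...,1],-s*d[...,0]+c*d[...,1]],-1)
def tcp():
    s=monitor.read_state();f=w2f(s["eef_pos"])
    print("t",round(float(s["clock"]),2),"tcpF",f.round(1),"z",round(s["eef_pos"][2],1),"rot",np.round(s["eef_rot"],3),"F",s["wrist_force"].round(1),"gap",round(s["finger_gap"],1));return f
def block(name=None,c=None,show=True):
    c=c or vision.camera("top")
    if name: save(c,name,(175,140,375,275),4)
    g=cv2.cvtColor(c["color"],cv2.COLOR_BGR2GRAY)
    m=np.zeros_like(g);m[166:262,205:345]=(g[166:262,205:345]>125)*255
    m=cv2.morphologyEx(m,cv2.MORPH_OPEN,np.ones((3,3)))
    cs,_=cv2.findContours(m,cv2.RETR_EXTERNAL,cv2.CHAIN_APPROX_NONE)
    k=max(cs,key=cv2.contourArea)[:,0]
    w=np.array([pix2w(c,u,v,60.) for u,v in k]);f=w2f(w).astype(np.float32)
    r=cv2.minAreaRect(f);b=cv2.boxPoints(r)
    e=b[1]-b[0];e2=b[2]-b[1];L=e if np.hypot(*e)>np.hypot(*e2) else e2
    a=(np.degrees(np.arctan2(L[1],L[0]))%180)-90
    print("block F centre",np.round(r[0],1),"size",np.round(r[1],1),"angle off fence deg",round(a,1));print(b.round(1).tolist())
E
python3 - <<'E'
from h import *
import pickle
block(c=pickle.load(open("top0.pkl","rb")));tcp()
W=np.array([[619.4,-31.3],[575.7,-108.7],[462.6,-45.1],[506.6,31.5],[514.2,144.2],[444.5,-226.8],[635,-230]])
print(w2f(W).round(1).tolist())
E
python3 -m jog '[[0,0,0,0,0,0.11,0],[0,0,0,0,0,0.11,0],[0,0,0,0,0,0.106,0],[0,0,0,0,0,0,0]]' 20; python3 -c "
from h import *
tcp()"
```

```text
block F centre [-145.4    4.6] size [ 87.6 127.7] angle off fence deg 62.3
[[-222.1999969482422, -4.5], [-109.19999694824219, -63.900001525878906], [-68.5, 13.600000381469727], [-181.5, 73.0]]
t 0.1 tcpF [-511.7 -491.3] z 204.9 rot [-3.141 -0.     0.303] F [-0.4  0.2 -0.1] gap 94.1
[[-67.7, 12.5], [-109.6, -65.8], [-224.1, -4.9], [-181.9, 72.7], [-176.9, 185.6], [-238.1, -186.9], [-47.5, -185.7]]
clock: 0.5
eef_pos: [164.0, -524.8, 205.1]
eef_rot: [-3.141, 0.0, -0.025]
wrist_force: [0.2, 0.3, 0.1]
finger_gap: 65.4
t 0.5 tcpF [-511.7 -491.3] z 205.1 rot [-3.141  0.    -0.025] F [0.2 0.3 0.1] gap 65.4
```

```bash
python3 -m jog '[[1.0,-1.5,0,0,0,0,0],[2,-3.2,0,0,0,0,0],[2,-3.2,0,0,0,0,0],[2,-3.2,0,0,0,0,0],[2,-3.2,0,0,0,0,0],[2,-3.2,0,0,0,0,0],[2,-3.2,0,0,0,0,0],[2,-3.2,0,0,0,0,0]]'; python3 -m jog '[[2,-3.2,0,0,0,0,0],[2,-3.2,0,0,0,0,0],[2,-3.2,0,0,0,0,0],[2,-3.2,0,0,0,0,0],[2,-3.2,0,0,0,0,0],[2,-3.2,0,0,0,0,0],[1.3,-2,0,0,0,0,0],[0,0,0,0,0,0,0]]';  python3 -c "
from h import *
tcp()"
```

```text
clock: 1.3
eef_pos: [320.0, -288.1, 205.5]
eef_rot: [3.142, -0.0, -0.02]
wrist_force: [0.2, -0.3, 0.5]
finger_gap: 1.7
clock: 2.1
eef_pos: [458.3, -78.6, 205.2]
eef_rot: [-3.141, 0.0, -0.017]
wrist_force: [-0.5, -0.1, 0.5]
finger_gap: 0.4
t 2.1 tcpF [-227.7  -38.5] z 205.2 rot [-3.141  0.    -0.017] F [-0.5 -0.1  0.5] gap 0.4
```

```bash
python3 -m jog '[[0,0.5,1.5,0,0,0,0],[0,0,3,0,0,0,0],[0,0,3,0,0,0,0],[0,0,3,0,0,0,0],[0,0,3,0,0,0,0],[0,0,2,0,0,0,0],[0,0,1.3,0,0,0,0],[0,0,0,0,0,0,0]]';  python3 -c "
from h import *
tcp();block('a1.png')"
```

```text
clock: 2.9
eef_pos: [456.0, -85.9, 36.0]
eef_rot: [-3.141, 0.003, -0.022]
wrist_force: [0.2, -1.0, 0.4]
finger_gap: 0.4
t 2.9 tcpF [-229.8  -45.8] z 36.0 rot [-3.141e+00  3.000e-03 -2.200e-02] F [ 0.2 -1.   0.4] gap 0.4
block F centre [-145.     4.7] size [ 88.3 128.2] angle off fence deg 62.2
[[-222.3000030517578, -4.400000095367432], [-109.0, -64.19999694824219], [-67.80000305175781, 13.800000190734863], [-181.10000610351562, 73.69999694824219]]
```

View pics/a1.png

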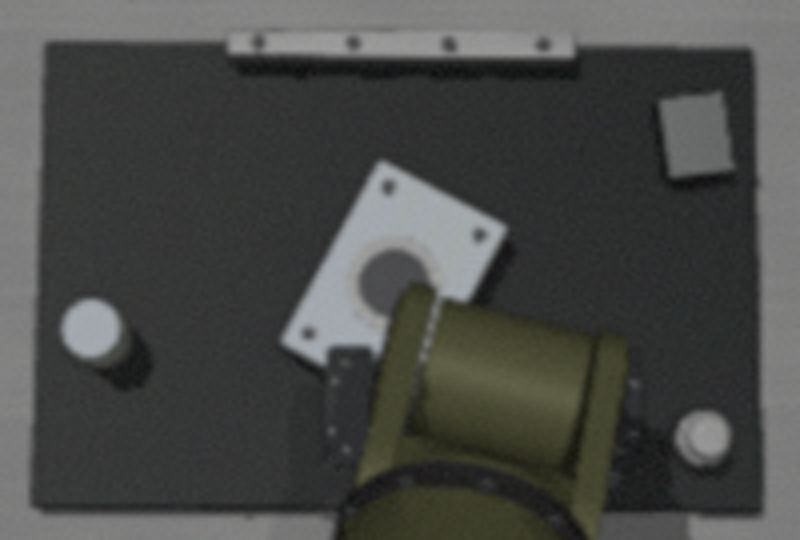

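```bash
python3 -m jog '[[0.3,-0.6,0,0,0,0,0],[0.4,-0.8,0,0,0,0,0],[0.3,-0.6,0,0,0,0,0],[0.2,-0.4,0,0,0,0,0],[0.25,-0.4,0,0,0,0,0],[0.25,-0.4,0,0,0,0,0],[0.3,-0.4,0,0,0,0,0],[0.3,-0.4,0,0,0,0,0]]';  python3 -m jog '[[0.3,-0.4,0,0,0,0,0],[0.2,-0.3,0,0,0,0,0],[0,0,0,0,0,0,0]]'; python3 -c "
from h import *
tcp();block('a2.png')"
```

```text
clock: 3.75
eef_pos: [480.8, -45.8, 37.6]
eef_rot: [3.141, 0.001, -0.022]
wrist_force: [-6.7, -2.0, 3.1]
finger_gap: 0.7
clock: 4.05
eef_pos: [486.3, -38.7, 37.6]
eef_rot: [3.142, 0.001, -0.022]
wrist_force: [-2.7, -1.1, 0.8]
finger_gap: 0.5
t 4.05 tcpF [-200.6    2. ] z 37.6 rot [ 3.142e+00  1.000e-03 -2.200e-02] F [-2.7 -1.1  0.8] gap 0.5
block F centre [-109.2    1.6] size [86.5 84. ] angle off fence deg -43.9
[[-169.39999389648438, -0.4000000059604645], [-108.9000015258789, -58.599998474121094], [-48.900001525878906, 3.700000047683716], [-109.5, 61.900001525878906]]
```

View pics/a2.png

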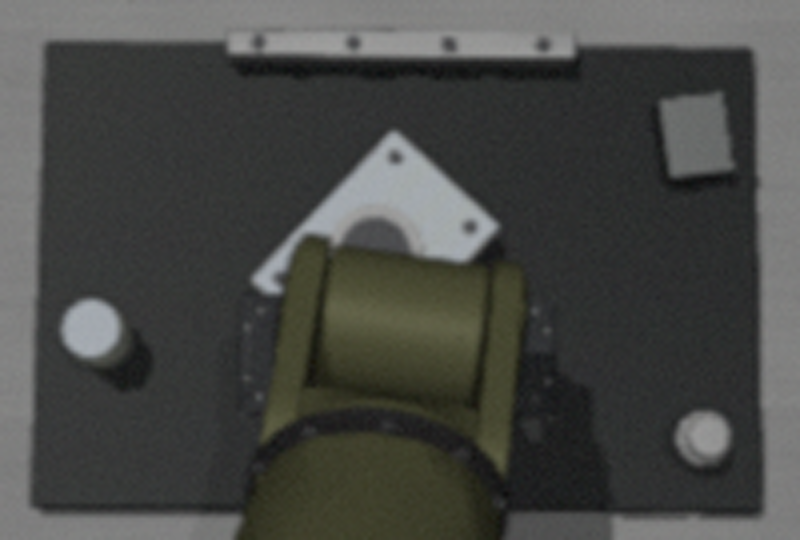

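```bash
python3 -m jog '[[-0.5,0.5,0,0,0,0,0],[-1,0.5,-2,0,0,0,0],[0,0,-3,0,0,0,0],[0,-2,-2,0,0,0,0],[1,-4,0,0,0,0,0],[2,-4,0,0,0,0,0],[2,-2,0,0,0,0,0],[0,0,0,0,0,0,0]]'; python3 -c "
from h import *
tcp();block('a3.png')"
```

```text
clock: 4.9
eef_pos: [525.3, 71.8, 107.5]
eef_rot: [-3.141, -0.001, -0.021]
wrist_force: [0.1, -0.7, 0.4]
finger_gap: 0.5
t 4.9 tcpF [-164.2  113.4] z 107.5 rot [-3.141e+00 -1.000e-03 -2.100e-02] F [ 0.1 -0.7  0.4] gap 0.5
block F centre [-117.6    8.7] size [ 88.  105.8] angle off fence deg 46.1
[[-186.1999969482422, 13.699999809265137], [-109.9000015258789, -59.70000076293945], [-48.900001525878906, 3.700000047683716], [-125.30000305175781, 77.0999984741211]]
```

View pics/a3.png

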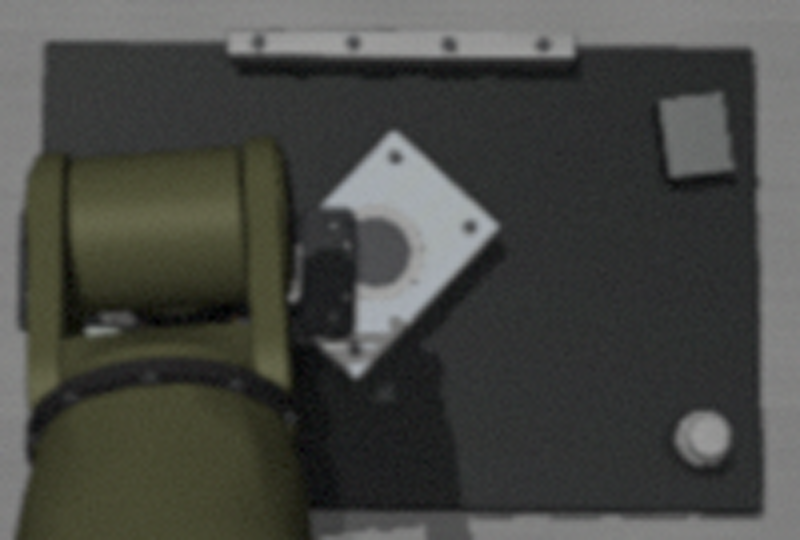

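```bash
python3 -m jog '[[2,1.2,0,0,0,0,0],[3,1.8,0,0,0,0,0],[3,1.8,0,0,0,0,0],[3,1.8,0,0,0,0,0],[1.5,1.1,0,0,0,0,0],[0,0,0,0,0,0,0]]'; python3 -c "
from h import *
tcp()"
```

```text
clock: 5.55
eef_pos: [647.4, -12.7, 106.9]
eef_rot: [3.141, 0.0, -0.026]
wrist_force: [0.4, 0.1, 0.4]
finger_gap: 0.3
t 5.55 tcpF [-40.1  31.8] z 106.9 rot [ 3.141  0.    -0.026] F [0.4 0.1 0.4] gap 0.3
```

```bash
python3 -m jog '[[0.3,-0.5,1,0,0,0,0],[0,0,2.5,0,0,0,0],[0,0,2.2,0,0,0,0],[0,0,1.3,0,0,0,0],[0,0,0,0,0,0,0]]'; python3 -c "
from h import *
tcp();block('a4.png')"
```

```text
clock: 6.05
eef_pos: [648.8, -4.5, 35.5]
eef_rot: [-3.141, 0.003, -0.023]
wrist_force: [0.2, 0.0, -0.2]
finger_gap: 0.6
t 6.05 tcpF [-39.  40.] z 35.5 rot [-3.141e+00  3.000e-03 -2.300e-02] F [ 0.2  0.  -0.2] gap 0.6Traceback (most recent call last):
  File "<string>", line 3, in <module>
    tcp();block('a4.png')
          ~~~~~^^^^^^^^^^
  File "h.py", line 27, in block
    k=max(cs,key=cv2.contourArea)[:,0]
      ~~~^^^^^^^^^^^^^^^^^^^^^^^^
ValueError: max() iterable argument is empty
```

View pics/a4.png

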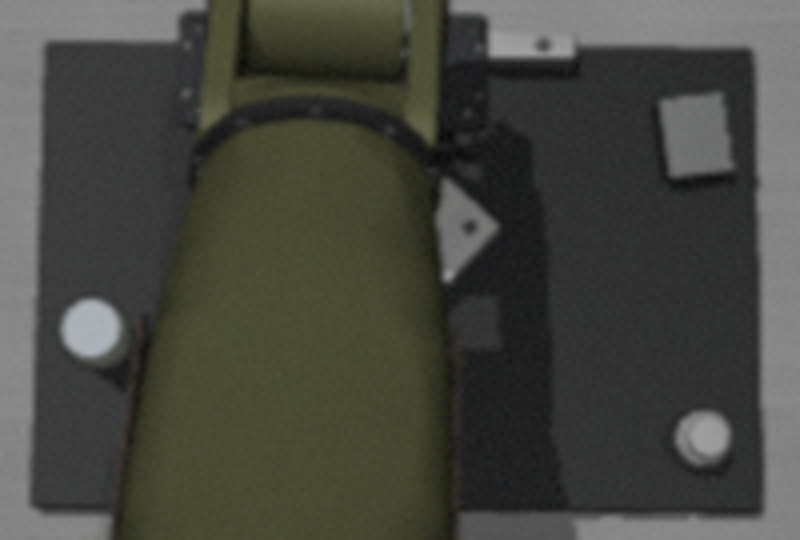

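```bash
python3 -m jog '[[-0.5,0.7,0,0,0,0,0],[-0.5,0.7,0,0,0,0,0],[-0.3,0.4,0,0,0,0,0],[-0.3,0.3,0,0,0,0,0],[-0.35,0.3,0,0,0,0,0],[-0.4,0.3,0,0,0,0,0],[-0.4,0.3,0,0,0,0,0],[-0.4,0.25,0,0,0,0,0]]';  python3 -m jog '[[-0.3,0.2,0,0,0,0,0],[0,0,0,0,0,0,0]]'; python3 -c "
from h import *
tcp();c=vision.camera('side');save(c,'s1.png',(170,120,400,320),3)"
```

```text
clock: 6.9
eef_pos: [618.7, -37.3, 38.4]
eef_rot: [3.141, -0.003, -0.023]
wrist_force: [5.6, 0.9, 1.5]
finger_gap: 0.5
clock: 7.1
eef_pos: [615.2, -39.3, 38.3]
eef_rot: [3.141, -0.002, -0.024]
wrist_force: [3.2, 0.5, 0.6]
finger_gap: 0.5
t 7.1 tcpF [-71.7   4.5] z 38.3 rot [ 3.141e+00 -2.000e-03 -2.400e-02] F [3.2 0.5 0.6] gap 0.5
```

View pics/s1.png

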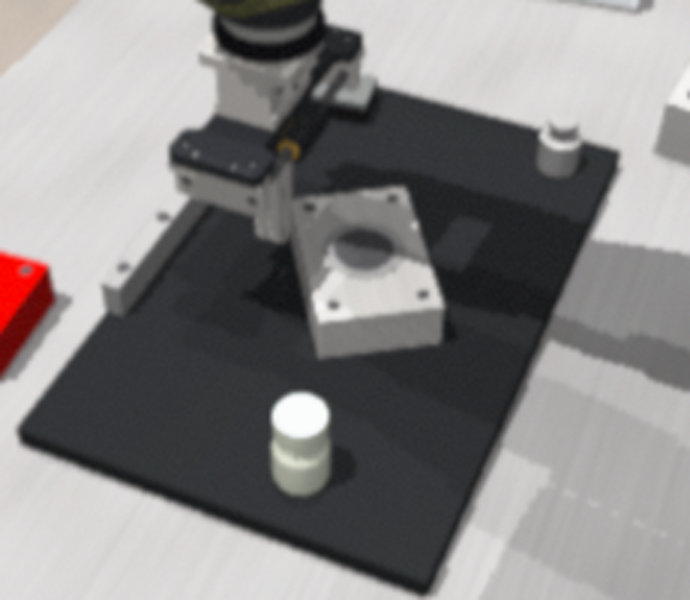

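```bash
cat >> h.py <<'E'
def sidecorners(pts,x0=170,y0=120,k=3,z=60.):
    import pickle
    c=pickle.load(open("side0.pkl","rb"))
    f=np.array([w2f(pix2w(c,x0+(x+.5)/k-.5,y0+(y+.5)/k-.5,z)) for x,y in pts])
    print("corners",f.round(1).tolist(),"centre",f.mean(0).round(1))
    for i in range(4):
        d=f[(i+1)%4]-f[i];print(round(float(np.hypot(*d)),1),round(float(np.degrees(np.arctan2(d[1],d[0])))%180-90,1))
E
python3 -c "
from h import *
sidecorners([(295,200),(405,187),(442,308),(320,318)])"
```

```text
corners [[-77.9, -18.9], [-148.3, -67.3], [-219.1, 41.7], [-145.4, 85.5]] centre [-147.7   10.3]
85.4 -55.5
129.9 33.0
85.7 -59.3
124.3 32.9
```

```bash
python3 -m jog '[[0.8,-0.6,0,0,0,0,0],[0.2,-0.2,-2,0,0,0,0],[0,0,-3,0,0,0,0],[0,0,-2.5,0,0,0,0],[-2,0,0,0,0,0,0],[-4,0,0,0,0,0,0],[-4,0,0,0,0,0,0],[-4,0,0,0,0,0,0]]'; python3 -m jog '[[-3,0,0,0,0,0,0],[-1,0.3,0,0,0,0,0],[0,0,0,0,0,0,0]]'; python3 -c "
from h import *
tcp();block('a5.png')"
```

```text
clock: 7.95
eef_pos: [483.5, -27.3, 112.0]
eef_rot: [-3.141, 0.001, -0.023]
wrist_force: [0.5, 0.3, 0.6]
finger_gap: 0.4
clock: 8.25
eef_pos: [445.1, -29.9, 112.8]
eef_rot: [3.142, -0.0, -0.023]
wrist_force: [0.7, -0.2, -0.6]
finger_gap: 0.6
t 8.25 tcpF [-242.     9.9] z 112.8 rot [ 3.142 -0.    -0.023] F [ 0.7 -0.2 -0.6] gap 0.6
block F centre [-146.9   11.5] size [ 88.4 127.8] angle off fence deg 33.9
[[-219.1999969482422, 39.900001525878906], [-147.89999389648438, -66.19999694824219], [-74.5, -16.899999618530273], [-145.8000030517578, 89.19999694824219]]
```

View pics/a5.png

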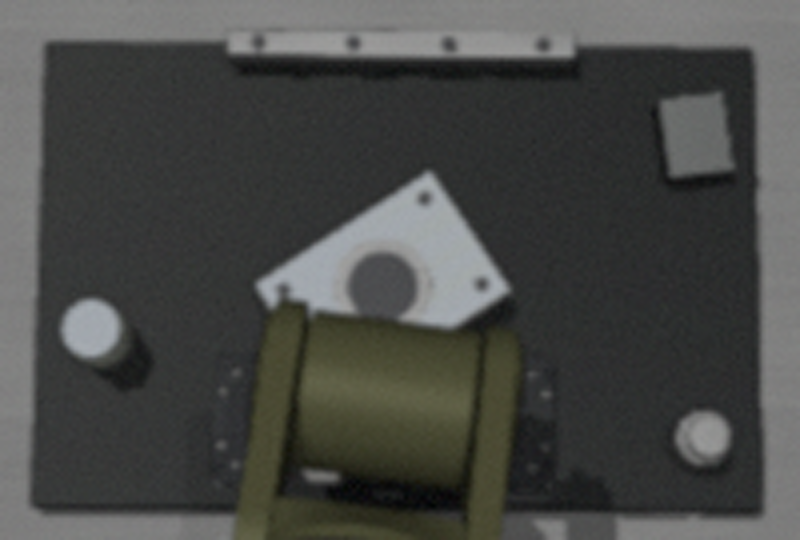

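```bash
python3 -m jog '[[0,-0.3,1,0,0,0,0],[0,0,2.5,0,0,0,0],[0,0,2.5,0,0,0,0],[0,0,1.5,0,0,0,0],[0.6,-0.3,0,0,0,0,0],[0.9,-0.4,0,0,0,0,0],[0.6,-0.2,0,0,0,0,0],[0.4,-0.2,0,0,0,0,0]]'; python3 -m jog '[[0.4,-0.2,0,0,0,0,0],[0.4,-0.15,0,0,0,0,0],[0.4,-0.15,0,0,0,0,0],[0.4,-0.15,0,0,0,0,0],[0.4,-0.1,0,0,0,0,0],[0,0,0,0,0,0,0]]'; python3 -c "
from h import *
tcp();block('a6.png')"
```

```text
clock: 9.1
eef_pos: [471.0, -16.1, 37.7]
eef_rot: [-3.142, 0.0, -0.023]
wrist_force: [-3.1, 0.8, 0.1]
finger_gap: 0.4
clock: 9.7
eef_pos: [491.2, -9.2, 37.8]
eef_rot: [-3.142, -0.001, -0.023]
wrist_force: [-0.1, 0.9, -0.3]
finger_gap: 0.6
t 9.7 tcpF [-196.4   31.7] z 37.8 rot [-3.142e+00 -1.000e-03 -2.300e-02] F [-0.1  0.9 -0.3] gap 0.6
block F centre [-124.3    9.5] size [ 88.  127.2] angle off fence deg 21.3
[[-188.39999389648438, 52.900001525878906], [-142.1999969482422, -65.69999694824219], [-60.20000076293945, -33.79999923706055], [-106.4000015258789, 84.80000305175781]]
```

View pics/a6.png

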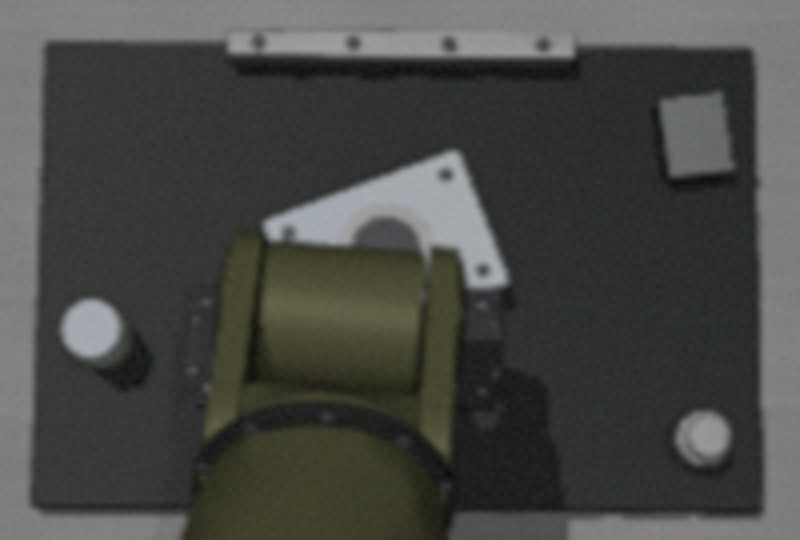

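```bash
python3 -m jog '[[-0.8,0,0,0,0,0,0],[-0.2,0,-2,0,0,0,0],[0,0,-3,0,0,0,0],[0,0,-2.5,0,0,0,0],[2,0.5,0,0,0,0,0],[4,1,0,0,0,0,0],[4,1,0,0,0,0,0],[4,0.8,0,0,0,0,0]]'; python3 -m jog '[[2.4,0.5,0,0,0,0,0],[0.8,0,0,0,0,0,0],[0,0,0,0,0,0,0]]'; python3 -c "
from h import *
tcp()"
```

```text
clock: 10.55
eef_pos: [621.0, -46.1, 112.9]
eef_rot: [3.141, -0.001, -0.024]
wrist_force: [0.3, 0.6, -0.2]
finger_gap: 0.5
clock: 10.85
eef_pos: [651.4, -51.0, 112.0]
eef_rot: [-3.141, 0.0, -0.023]
wrist_force: [0.5, 0.0, 0.0]
finger_gap: 0.5
t 10.85 tcpF [-35.3  -6.5] z 112.0 rot [-3.141  0.    -0.023] F [0.5 0.  0. ] gap 0.5
```

```bash
python3 -m jog '[[0,0,1,0,0,0,0],[0,0,2.5,0,0,0,0],[0,0,2.5,0,0,0,0],[0,0,1.5,0,0,0,0],[-0.6,0.2,0,0,0,0,0],[-0.9,0.3,0,0,0,0,0],[-0.6,0.2,0,0,0,0,0],[-0.4,0.1,0,0,0,0,0]]'; python3 -m jog '[[-0.4,0.1,0,0,0,0,0],[-0.4,0.1,0,0,0,0,0],[-0.4,0.1,0,0,0,0,0],[-0.4,0.1,0,0,0,0,0],[-0.4,0.1,0,0,0,0,0],[0,0,0,0,0,0,0]]'; python3 -c "
from h import *
tcp();c=vision.camera('side');save(c,'s2.png',(170,120,400,320),3)"
```

```text
clock: 11.65
eef_pos: [626.6, -59.1, 38.9]
eef_rot: [3.141, -0.003, -0.023]
wrist_force: [4.0, -1.6, -0.3]
finger_gap: 0.3
clock: 12.25
eef_pos: [606.7, -63.4, 38.5]
eef_rot: [3.141, -0.002, -0.023]
wrist_force: [2.1, 0.2, 1.6]
finger_gap: 0.0
t 12.25 tcpF [-79.6 -19.8] z 38.5 rot [ 3.141e+00 -2.000e-03 -2.300e-02] F [2.1 0.2 1.6] gap 0.0
```

View pics/s2.png

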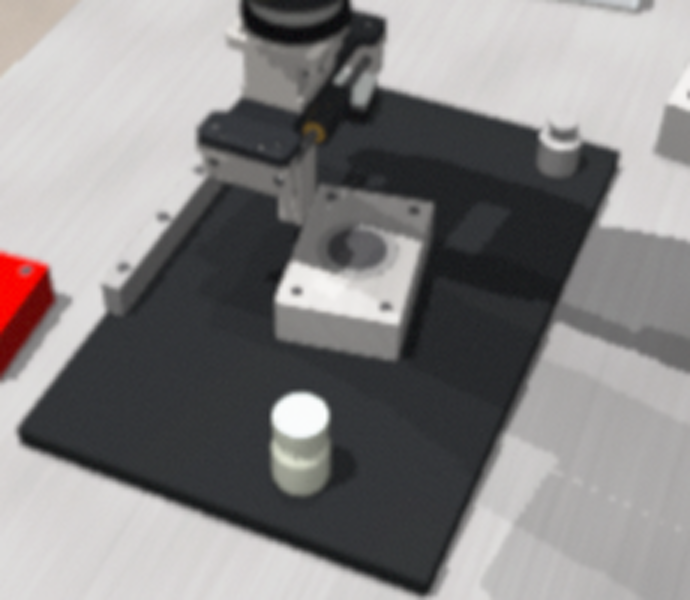

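```bash
python3 -c "
from h import *
sidecorners([(320,187),(435,203),(404,324),(276,309)])"
```

```text
corners [[-89.0, -40.4], [-175.8, -59.5], [-200.6, 66.8], [-114.0, 90.2]] centre [-144.8   14.3]
88.8 -77.6
128.7 11.1
89.7 -74.9
132.9 10.8
```

```bash
python3 -m jog '[[0.8,0,0,0,0,0,0],[0.2,0,-2,0,0,0,0],[0,0,-3,0,0,0,0],[0,0,-2.5,0,0,0,0],[-2,-0.8,0,0,0,0,0],[-4,-1.6,0,0,0,0,0],[-4,-1.6,0,0,0,0,0],[-4,-1.6,0,0,0,0,0]]'; python3 -m jog '[[-2.2,-0.9,0,0,0,0,0],[0,0,0,0,0,0,0]]'; python3 -c "
from h import *
tcp();block('a7.png')"
```

```text
clock: 13.1
eef_pos: [476.0, -3.5, 112.0]
eef_rot: [-3.141, 0.002, -0.023]
wrist_force: [0.8, 0.1, 1.5]
finger_gap: 0.6
clock: 13.3
eef_pos: [454.1, 6.5, 112.5]
eef_rot: [-3.141, 0.002, -0.022]
wrist_force: [0.1, 0.8, 0.4]
finger_gap: 0.6
t 13.3 tcpF [-233.9   46.5] z 112.5 rot [-3.141e+00  2.000e-03 -2.200e-02] F [0.1 0.8 0.4] gap 0.6
block F centre [-142.5   14.3] size [ 88.  128.4] angle off fence deg 10.0
[[-196.89999389648438, 69.9000015258789], [-174.6999969482422, -56.599998474121094], [-88.0, -41.29999923706055], [-110.30000305175781, 85.19999694824219]]
```

View pics/a7.png

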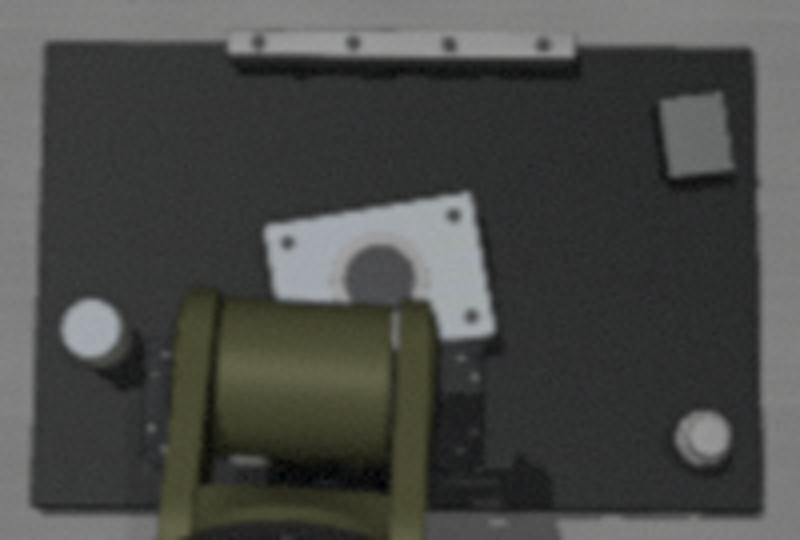

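```bash
python3 -m jog '[[0,0,1,0,0,0,0],[0,0,2.5,0,0,0,0],[0,0,2.5,0,0,0,0],[0,0,1.5,0,0,0,0],[0.6,0,0,0,0,0,0],[1,0,0,0,0,0,0],[0.8,0,0,0,0,0,0],[0.6,0,0,0,0,0,0]]'; python3 -m jog '[[0.4,0,0,0,0,0,0],[0.4,0,0,0,0,0,0],[0.4,0,0,0,0,0,0],[0.3,0,0,0,0,0,0],[0.1,0,0,0,0,0,0],[0,0,0,0,0,0,0]]'; python3 -c "
from h import *
tcp();block('a8.png')"
```

```text
clock: 14.15
eef_pos: [486.7, 4.8, 37.9]
eef_rot: [-3.141, 0.0, -0.023]
wrist_force: [-6.2, 1.2, 2.8]
finger_gap: 0.7
clock: 14.75
eef_pos: [502.1, 4.5, 37.7]
eef_rot: [-3.141, 0.0, -0.023]
wrist_force: [-2.5, 2.0, 1.4]
finger_gap: 0.3
t 14.75 tcpF [-185.8   45.6] z 37.7 rot [-3.141  0.    -0.023] F [-2.5  2.   1.4] gap 0.3
block F centre [-128.7    7.5] size [ 84.9 128.3] angle off fence deg 0.6
[[-171.8000030517578, 71.19999694824219], [-170.5, -57.0], [-85.5, -56.099998474121094], [-86.9000015258789, 72.0999984741211]]
```

View pics/a8.png

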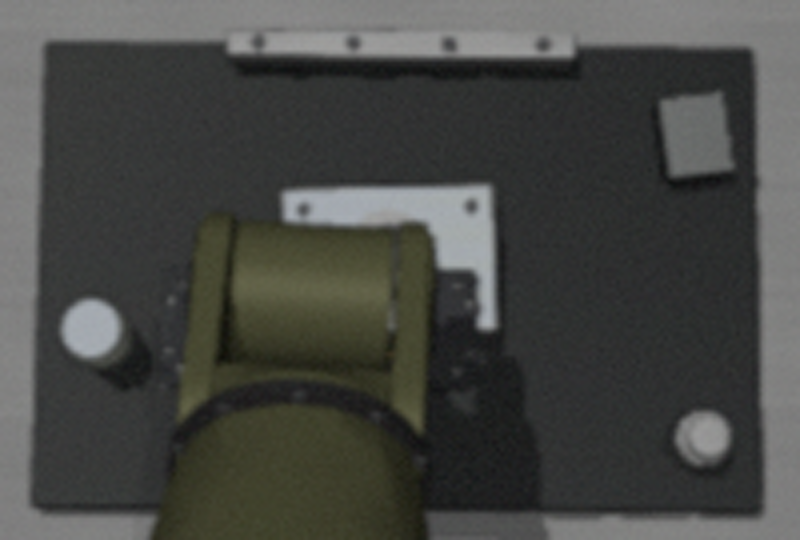

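```bash
python3 -m jog '[[-0.8,0,0,0,0,0,0],[-1.5,0.5,0,0,0,0,85],[-1.5,1,0,0,0,0,85],[0,1.3,0,0,0,0,85],[0,1,0,0,0,0,85],[0,0,0,0,0,0,85],[0,0,0,0,0,0,85],[0,0,0,0,0,0,85]]'; python3 -m jog '[[0,0,0,0,0,0,85],[0,0,0,0,0,0,85],[0,0,0,0,0,0,85]]'; python3 -c "
from h import *
tcp();block('a9.png');c=vision.camera('side');save(c,'s3.png',(170,120,400,320),3)"
```

```text
clock: 15.6
eef_pos: [463.3, -32.6, 37.4]
eef_rot: [-3.142, -0.0, -0.023]
wrist_force: [0.1, -0.9, 0.1]
finger_gap: 53.1
clock: 15.9
eef_pos: [463.0, -32.6, 37.4]
eef_rot: [-3.142, 0.0, -0.023]
wrist_force: [-0.0, -0.4, 0.9]
finger_gap: 77.0
t 15.9 tcpF [-224.     7.7] z 37.4 rot [-3.142  0.    -0.023] F [-0.  -0.4  0.9] gap 77.0
block F centre [-122.5    8.5] size [ 72.5 126.5] angle off fence deg 0.6
[[-159.39999389648438, 71.30000305175781], [-158.10000610351562, -55.099998474121094], [-85.5999984741211, -54.29999923706055], [-86.9000015258789, 72.0999984741211]]
```

View pics/a9.png

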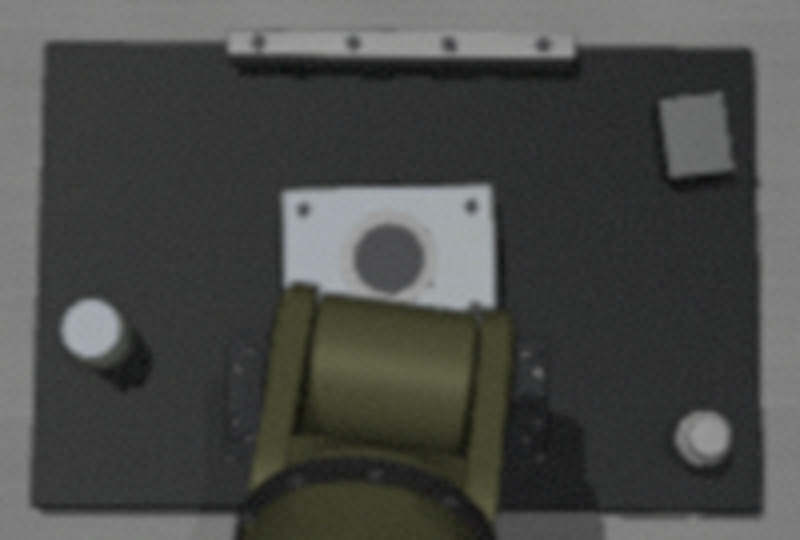

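View pics/s3.png

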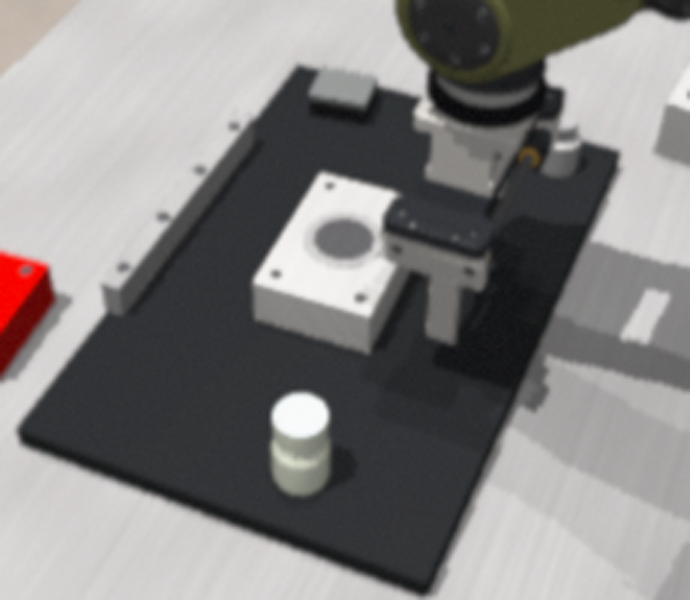

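```bash
python3 -m jog '[[0.6,0,0,0,0,0,85],[1,0,0,0,0,0,85],[1,0,0,0,0,0,85],[0.6,0,0,0,0,0,85],[0.4,0,0,0,0,0,85],[0.4,0,0,0,0,0,85],[0.5,0,0,0,0,0,85],[0.6,0,0,0,0,0,85]]'; python3 -m jog '[[0.6,0,0,0,0,0,85],[0.6,0,0,0,0,0,85],[0.6,0,0,0,0,0,85],[0.6,0,0,0,0,0,85],[0.6,0,0,0,0,0,85],[0.6,0,0,0,0,0,85],[0.6,0,0,0,0,0,85],[0,0,0,0,0,0,85]]'; python3 -c "
from h import *
tcp();block('a10.png')"
```

```text
clock: 16.8
eef_pos: [513.2, -33.8, 37.1]
eef_rot: [-3.141, 0.003, -0.023]
wrist_force: [-6.0, -0.1, 3.3]
finger_gap: 79.9
clock: 17.6
eef_pos: [556.1, -34.9, 37.2]
eef_rot: [-3.142, 0.001, -0.023]
wrist_force: [-0.7, -0.2, 0.6]
finger_gap: 79.8
t 17.6 tcpF [-130.9    7.5] z 37.2 rot [-3.142e+00  1.000e-03 -2.300e-02] F [-0.7 -0.2  0.6] gap 79.8
block F centre [-36.4 -24.3] size [ 7.7 59.9] angle off fence deg 0.6
[[-40.599998474121094, 5.599999904632568], [-39.900001525878906, -54.29999923706055], [-32.29999923706055, -54.29999923706055], [-32.900001525878906, 5.699999809265137]]
```

View pics/a10.png

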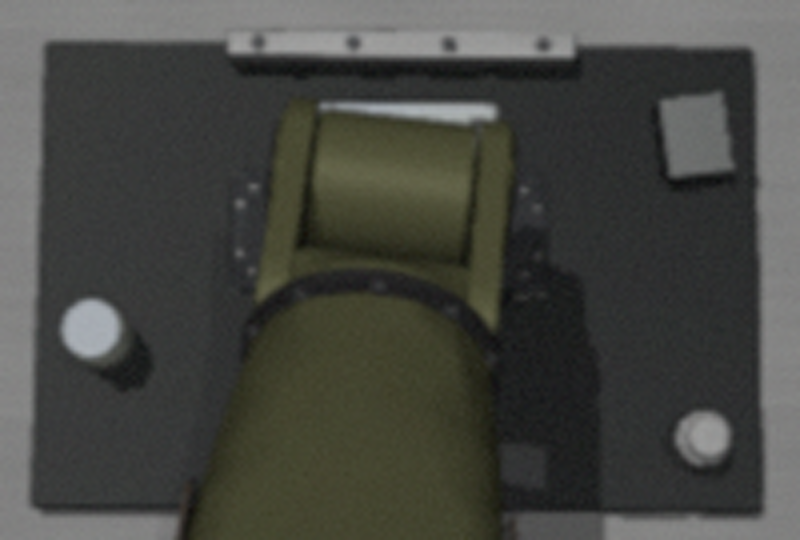

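```bash
python3 -m jog '[[0.4,0,0,0,0,0,85],[0.5,0,0,0,0,0,85],[0.5,0,0,0,0,0,85],[0.5,0,0,0,0,0,85],[0.4,0,0,0,0,0,85],[0.3,0,0,0,0,0,85],[0.2,0,0,0,0,0,85],[0,0,0,0,0,0,85]]'; python3 -m jog '[[0.1,0,0,0,0,0,85],[0.1,0,0,0,0,0,85],[0,0,0,0,0,0,85]]'; python3 -m jog '[[0.1,0,0,0,0,0,85],[0.1,0,0,0,0,0,85],[0,0,0,0,0,0,85]]';python3 -c "
from h import *
tcp()"
```

```text
clock: 18.45
eef_pos: [583.5, -35.6, 37.3]
eef_rot: [-3.142, 0.001, -0.023]
wrist_force: [-4.7, -0.5, 1.1]
finger_gap: 79.9
clock: 18.75
eef_pos: [585.4, -35.6, 37.3]
eef_rot: [-3.142, 0.001, -0.023]
wrist_force: [-5.3, -1.0, 1.8]
finger_gap: 80.0
clock: 19.05
eef_pos: [587.4, -35.7, 37.3]
eef_rot: [-3.142, 0.001, -0.023]
wrist_force: [-5.6, 0.1, 1.5]
finger_gap: 80.0
t 19.05 tcpF [-99.6   7.4] z 37.3 rot [-3.142e+00  1.000e-03 -2.300e-02] F [-5.6  0.1  1.5] gap 80.0
```

Still only sliding friction, so I'll creep on until the fence pushes back.

```bash
python3 -m jog '[[0.1,0,0,0,0,0,85],[0,0,0,0,0,0,85]]'; python3 -m jog '[[0.1,0,0,0,0,0,85],[0,0,0,0,0,0,85]]';python3 -c "
from h import *
tcp();c=vision.camera('side');save(c,'s4.png',(170,120,400,320),3)"
```

```text
clock: 19.25
eef_pos: [588.3, -35.7, 37.3]
eef_rot: [-3.142, 0.001, -0.023]
wrist_force: [-3.9, 0.7, 2.9]
finger_gap: 79.9
clock: 19.45
eef_pos: [588.8, -35.7, 37.3]
eef_rot: [-3.142, 0.003, -0.023]
wrist_force: [-9.6, 0.4, 5.9]
finger_gap: 79.8
t 19.45 tcpF [-98.2   7.5] z 37.3 rot [-3.142e+00  3.000e-03 -2.300e-02] F [-9.6  0.4  5.9] gap 79.8
```

View pics/s4.png

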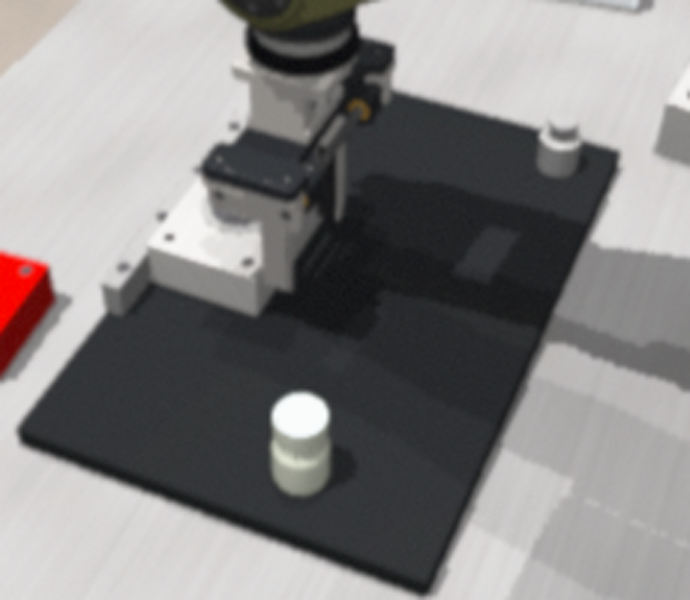

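```bash
python3 -m jog '[[0.1,0,0,0,0,0,85],[0,0,0,0,0,0,85],[0,0,0,0,0,0,85]]'; python3 -m jog '[[0.1,0,0,0,0,0,85],[0,0,0,0,0,0,85],[0,0,0,0,0,0,85]]'
```

```text
clock: 19.8
eef_pos: [588.9, -35.7, 37.3]
eef_rot: [-3.142, 0.005, -0.023]
wrist_force: [-17.7, 0.1, 10.0]
finger_gap: 79.8
clock: 20.1
eef_pos: [588.9, -35.7, 37.3]
eef_rot: [-3.142, 0.008, -0.023]
wrist_force: [-26.7, -0.9, 17.2]
finger_gap: 79.9
```

Firm stop: the TCP stays put while the force rises. I'll back off straight, lift and look.

```bash
python3 -m jog '[[-0.3,0,0,0,0,0,85],[-0.6,0,0,0,0,0,85],[-2,0,0,0,0,0,85],[-2,0,-2,0,0,0,85],[-3,0,-3,0,0,0,85],[-4,0,-3,0,0,0,85],[-4,0,-2,0,0,0,85],[-4,0,0,0,0,0,85]]'; python3 -m jog '[[-4,0,0,0,0,0,85],[0,0,0,0,0,0,85],[0,0,0,0,0,0,85]]';python3 -c "
from h import *
tcp();c=vision.camera('top');save(c,'a11.png',(175,140,375,275),4);c=vision.camera('side');save(c,'s5.png',(170,120,400,320),3)"
```

```text
clock: 20.9
eef_pos: [392.6, -31.2, 139.6]
eef_rot: [3.141, -0.005, -0.023]
wrist_force: [1.2, 0.0, 0.4]
finger_gap: 80.1
clock: 21.2
eef_pos: [353.3, -30.3, 138.0]
eef_rot: [3.141, -0.002, -0.023]
wrist_force: [0.3, -1.7, -0.0]
finger_gap: 80.1
t 21.2 tcpF [-333.7    7.4] z 138.0 rot [ 3.141e+00 -2.000e-03 -2.300e-02] F [ 0.3 -1.7 -0. ] gap 80.1
```

View pics/a11.png

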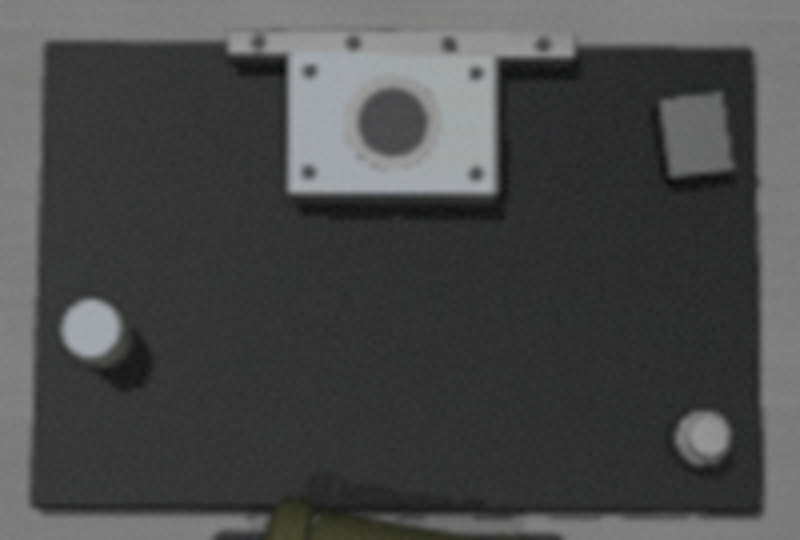

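View pics/s5.png

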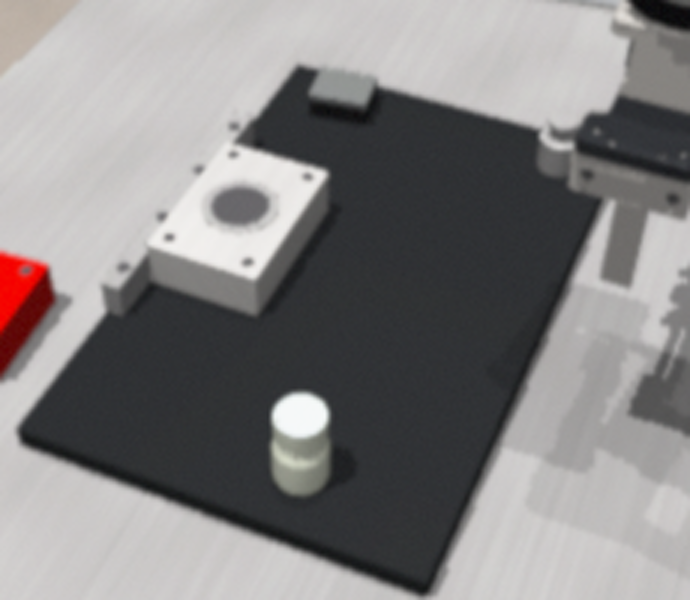

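```bash
python3 -c "
from h import *
P=lambda x,y:w2f(pix2w(vision.camera('top'),175+x/4-.375,140+y/4-.375,60)).round(1)
print(P(287,193),P(499,193))
order.sign_off()"
```

```text
[-89.1  71.2] [-87.7 -60.3]
the job is handed in; nothing more can be done
```

The block is at rest with a long side flush against the fence, and the job was handed in at about 21 s of the 61 s allowed; no verdict was reported.

**Turning:** I walked the block round clockwise by about 62° with five shut-finger corner pushes, alternating near and far sides. When it was square (about 0.6° off the fence), its middle was about 15 mm from the start. It stood about 85 mm clear of the fence.

**Pushing home:** I opened the gripper and pushed the block straight in with both fingertips on the near side. It hit a firm stop: the force rose to about 27 N in x while the tool stood still.

**Last checks:**
- **Position:** the top and side pictures show the block flat against the fence, about 5–6 mm off its middle and backed over its full length.
- **Angle:** the near edge is within about 0.6° (0.01 rad) of parallel to the fence.
- **Distance:** the near edge measures 88–89 mm from the fence face, where 90 is expected when touching. That difference is within the camera's 2 mm calibration error.
- **Bystanders:** the jar, weight and box look unmoved from the first picture.

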